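# Check in a returned electronics kit

### The arm

A 6-joint arm with a two-finger parallel gripper is mounted at the origin on the work surface. World frame = base frame: x ahead of the robot, y to its left, z up, the work surface at z = 0. Lengths are in m, angles in degrees, forces in N, time in s.
With the tool pointing down it reaches from about 0.3 to 0.875 m from the base axis. Payload 6.4 kg.
Tool frame: the origin (TCP) lies midway between the tips of the shut fingers; the grasp point (between the pads) lies 19 mm behind it; z points along the fingers, y is the direction in which the jaws open and shut (so a half turn about z gives the same grasp; the last joint's range is limited). The gripper opens to 85 mm and grips with 20 to 120 N. Pads are 22 mm wide; open, the fingers measure 114 mm over their backs; the gripper's body (76 mm by 85 mm) begins 54 mm behind the grasp point. The pads swing forward as they close: fully open they stand 13 mm farther back than shut.
Start: joints at [61.862, 10.359, 92.074, -0, 77.567, -11.82], TCP at [0.162, 0.552, 0.231] pointing down, gripper open.
Joint ranges: [-171.53, 171.53], [-51.25, 118.39], [17.06, 147.69], [-65.23, 245.23], [0, 150.52], [-178.68, 178.68]. Speed limits (degrees/s): [147.25, 147.25, 172.46, 180, 180, 180].

### API

Orientations are given as a 3x3 rotation matrix whose columns are the frame's x, y, z axes.
In Python, from station import r gives the robot as it stands. Calls block until the motion is done:
- r.reach(position, orientation): joint-space move of the TCP to a pose.
- r.move_straight(position, rotation=None, v=0.15, guard=None): straight line of the TCP; rotation=None keeps the orientation; v is the mean speed in m/s. With guard (N) it stops when the force on the tool has changed by that much, and returns True; else False.
- r.move_joints(angles): joint-space move.
- r.grip(opening, force=None): opening from 0.0 (shut) to 1.0 (fully open); force is the grip in N (None keeps the last); returns when the fingers have stopped.
- r.dwell(seconds).
- r.solve_ik(position, orientation): joint angles nearest the present ones, or None.
- r.read_state(): the state.
- r.snapshot(name): name is "scene" or "top" or "wrist"; returns the picture (384x512x3 uint8, red, green, blue); there is no depth.
- r.camera_params(name): a dict with "fovy" (degrees; the focal length in pixels is half the picture's height over the tangent of half this angle, whatever the lens; pixels are square), "cx", "cy" (the principal point, pixels), "k1" (the pictures are not rectified: a ray, as slopes to the right and down, at radius r is drawn at 1 + k1 r^2 times it, then the intrinsics apply), "rvec" (rotation vector, rad) and "tvec" (3), from world to camera coordinates, as OpenCV has them. Camera axes: x right, y down, z forward; pixel columns grow to the right and rows downward; lengths in m; the calibration is good to about 2 mm. A picture is of the moment at which its call begins: read the wrist's pose just before it. camera_params takes no time and is no camera call; for the wrist camera it gives the pose at the moment of the call.
A pose or a line that the arm cannot do raises r.IKError and nothing moves.
- r.finish_job(): hands the job in, once; it reports no verdict.
The state is a dict: "time": time; "joint_pos": joint angles; "qvel": joint speeds; "joint_torque": joint torques, N m; "tool_pos": TCP position; "tool_rot": TCP orientation; "force": force on the tool from outside, world axes, zero at the start; "torque": the same for the moment, N m; "gripper_width": opening from 0.0 (shut) to 1.0 (fully open).
Only numpy, scipy, OpenCV 4.12 (cv2) and the standard library are available. Lean on these libraries where they do the work, as an engineer would, in place of code of your own. Each camera call takes 0.05 s, during which the arm holds its last target.

### The job

Check in the returned kit: press the red button on the grey parts case so that its drawer springs out, and leave it out. Then take the stack apart from the top down, putting each piece straight into its place: the small blue box flat in the drawer, the heat sink flat in the yellow tray, the circuit board squarely on the copper outline of the black fixture, and the battery pack squarely on the green outline of the white charger. Set board and battery flat between the end stops, either way round, and drop nothing.

Things in the scene. Friction and masses are not known exactly. Their poses are not given: they have to be found in the camera images.
- partbox: Small blue box with white bands, 36 (x) x 30 (y) x 26 mm high, about 40 g; top of the stack, resting on the heat sink's fins. Origin: centre of its underside; z up. Goes in the drawer.
- heatsink: Aluminium heat sink with fins on top running along x, 56 (x) x 44 (y) x 26 mm high, about 120 g; second from the top, resting on the board. The outer fins are plain side faces at y = +-22 mm. Origin: centre of its underside; z up. Goes in the yellow tray.
- board: Blue circuit board with a black base and four black chips on top, 84 (x) x 56 (y) mm; base with board 18 mm high, 24 mm with the chips, about 120 g; third from the top, resting on the battery. Its four sides are plain up to 18 mm. Origin: centre of its underside; z up. Goes on the black fixture.
- battery: Grey battery pack with orange ends, 110 (x) x 64 (y) x 30 mm high, about 300 g; bottom of the stack, on the bench. Origin: centre of its underside; z up. Goes on the white charger. The stack as a whole may be turned up to 0.6 rad either way, each piece up to 0.1 rad and 4 mm off the one below.
- tray: Yellow open tray, fixed, 140 (x) x 130 (y) x 16 mm high, walls and floor 4 mm thick (inside 132 x 122 mm). Origin: centre of its underside; the floor inside is 4 mm above it.
- fixture: Black test fixture, fixed: plate 120 (x) x 96 (y) x 12 mm with a copper outline of 84 x 56 mm in its middle where the board belongs (long side along x), and two steel end stops 8 mm above the plate, 50 mm long in y, inner faces at x = +-50 mm (8 mm clear of the board). The y sides are open for the fingers. Origin: centre of its underside; the board rests 12 mm above it.
- charger: White battery charger, fixed: base 144 (x) x 100 (y) x 14 mm with a green outline of 110 x 64 mm in its middle where the battery belongs (long side along x), and two white end stops 8 mm above the base, 60 mm long in y, inner faces at x = +-63 mm (8 mm clear of the battery). The y sides are open for the fingers. Origin: centre of its underside; the battery rests 14 mm above it.
- latch_top (a point): Centre of the top of the red round push button (28 mm across) on the fixed grey parts case (105 x 130 x 50 mm high), 60 mm above the bench. Pressed straight down 4 mm (under 5 N; stroke 6 mm) it frees the drawer, then springs back. Site axes are the case's: +x from the drawer's front to the case's back, z up.
- drawer_front (a point): Middle of the top edge of the drawer's blue front panel, 41 mm above the bench; moves with the drawer. Site x points back into the drawer (it slides out to -x), z up. The white well, 66 (x) x 100 (y) mm inside, hidden until the drawer is out and then wholly clear of the case, has its centre at x = +37 mm, y = 0 from here, its floor 33 mm below this point; walls 18 mm high.
- drawer (a joint): How far the drawer is out, m: 0 shut and latched, 0.078 fully out. A spring pushes it out by itself in about a second once the button is pressed; it stays out and cannot be pushed back past the latch.
Things that resemble listed ones, but are neither listed nor needed, are in the scene too. Leave any purple look-alike of the fixture alone.

How it is judged (in metres and radians):
On the way, in this order (a step that is already met when the one before it is completed fails the run):
1. the latch is pressed and the drawer is out (value of joint drawer above 0.06 m), for 0.1 s.
2. the blue box lies flat in the drawer (x of partbox in the frame of drawer_front between 0.016 and 0.06 m and y of partbox in the frame of drawer_front between -0.042 and 0.042 m and z of partbox in the frame of drawer_front between -0.038 and -0.028 m and angle between partbox's own z axis and vertical below 0.1 rad), for 0.2 s.
3. the heat sink lies flat in the yellow tray (x of heatsink in the frame of tray between -0.045 and 0.045 m and y of heatsink in the frame of tray between -0.042 and 0.042 m and z of heatsink in the frame of tray between 0 and 0.009 m and angle between heatsink's own z axis and vertical below 0.1 rad), for 0.2 s.
4. the board sits squarely on the test fixture (horizontal distance between board and fixture below 0.014 m and angle between the x axis of board and the x axis of fixture, either way round below 0.17 rad and z of board in the frame of fixture between 0.008 and 0.016 m and angle between board's own z axis and vertical below 0.1 rad), for 0.2 s.
5. the battery sits squarely on the charger (horizontal distance between battery and charger below 0.014 m and angle between the x axis of battery and the x axis of charger, either way round below 0.17 rad and z of battery in the frame of charger between 0.01 and 0.018 m and angle between battery's own z axis and vertical below 0.1 rad), for 0.2 s.
At the end, for the whole second after the job is handed in: Drawer out 60 mm or more; box flat on its floor; heat sink flat on the tray floor; board on the fixture and battery on the charger, flat, within 14 mm of the outline's middle and 0.17 rad of square, either way round; all upright within 0.1 rad and at rest (all of step 2 and all of step 3 and all of step 4 and all of step 5 and value of joint drawer above 0.06 m and linear speed of each of battery, board, heatsink, partbox below 0.02 m/s); the robot touches nothing.
It fails at once if the battery is dropped or thrown (moves faster than 0.7 m/s out of the fingers) (linear speed of battery above 0.7 m/s and contact force between the fingers and battery below 0.05 N).
It fails at once if the board is dropped or thrown (moves faster than 0.7 m/s out of the fingers) (linear speed of board above 0.7 m/s and contact force between the fingers and board below 0.05 N).
It fails at once if the heat sink is dropped or thrown (moves faster than 0.7 m/s out of the fingers) (linear speed of heatsink above 0.7 m/s and contact force between the fingers and heatsink below 0.05 N).
It fails at once if the blue box is dropped or thrown (moves faster than 0.7 m/s out of the fingers) (linear speed of partbox above 0.7 m/s and contact force between the fingers and partbox below 0.05 N).
It also fails if it takes over 131 s, if anything falls off the work surface, if the arm or the gripper's body presses on something with over 40 N, if the wrist force passes 120 N, or if a joint passes its speed limit or range.

## Working session

There is one attempt and no reset: what is moved stays moved. The work goes in short steps, each a Python script; the robot and the scene stay as the last script left them, time stands still between calls to the robot, and variables do not carry over. Pictures are saved under pics/ and viewed, and the job is handed in when it is done.

```bash
ls; mkdir -p pics; python3 - <<'E'
from station import r
import cv2,numpy as np
for n in ("scene","top","wrist"):
    im=r.snapshot(n); cv2.imwrite(f"pics/{n}0.png",im[:,:,::-1]); print(n,r.camera_params(n))
print(r.read_state())
E
```

```text
pics
scene {'fovy': 51.30446363442539, 'cx': 258.3417412621811, 'cy': 191.33198723142868, 'k1': -0.08732247481192419, 'rvec': array([ 1.857131  ,  1.33418483, -0.65290507]), 'tvec': array([-0.09400252, -0.2140733 ,  1.47086189])}
top {'fovy': 45.43081442561197, 'cx': 244.26124363270853, 'cy': 185.00913937736416, 'k1': 0.06517934708761117, 'rvec': array([ 2.12369823, -2.12184522,  0.21007429]), 'tvec': array([-0.07973723,  0.46259   ,  1.45787227])}
wrist {'fovy': 64.3237277976598, 'cx': 253.93114979118144, 'cy': 193.00792850524482, 'k1': -0.010288023635560748, 'rvec': array([-2.30074521, -1.72364778, -0.27339318]), 'tvec': array([-0.5746893, -0.040596 ,  0.380724 ])}
{'time': 0.15, 'joint_pos': array([ 6.18622256e+01,  1.03926021e+01,  9.21165683e+01,  1.75733800e-03,
        7.75658627e+01, -1.18213126e+01]), 'qvel': array([ 0.02078292, -0.13440326, -0.2060136 ,  0.06681356, -0.00305709,
        0.12586303]), 'joint_torque': array([ 2.30782913e-03, -4.45258570e+01, -3.51688671e+01,  9.18226033e-05,
        5.80899112e-03, -1.05239218e-05]), 'tool_pos': array([0.16133667, 0.5514896 , 0.23060258]), 'tool_rot': array([[-9.59722657e-01,  2.80948407e-01, -6.43998072e-04],
       [ 2.80948987e-01,  9.59722025e-01, -1.14067762e-03],
       [ 2.97587575e-04, -1.27566476e-03, -9.99999142e-01]]), 'force': array([ 0.14124048, -0.10156047, -0.88898072]), 'torque': array([0.0055189 , 0.00869609, 0.0101345 ]), 'gripper_width': 0.9991811605410746}
```

View pics/scene0.png

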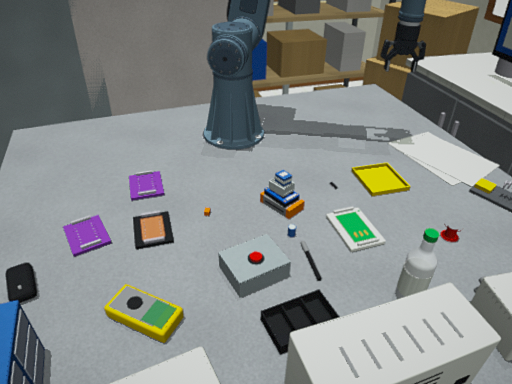

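View pics/top0.png

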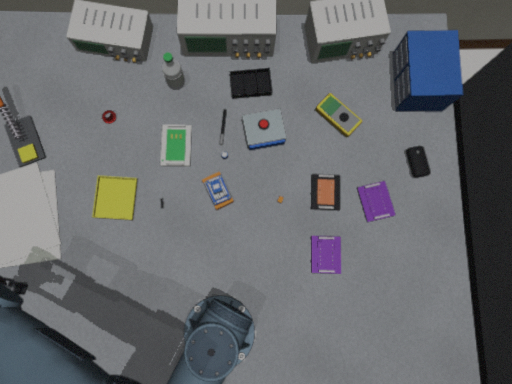

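View pics/wrist0.png

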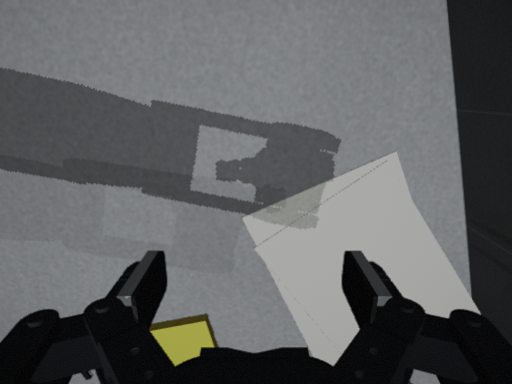

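```bash
cat > h.py <<'E'
import numpy as np,cv2
from scipy.spatial.transform import Rotation as R
def K(p):
    f=192/np.tan(np.radians(p['fovy'])/2); return f
def ray(p,uv):
    uv=np.atleast_2d(np.asarray(uv,float)); f=K(p)
    d=(uv-[p['cx'],p['cy']])/f; s=d.copy()
    for _ in range(20): s=d/(1+p['k1']*(s**2).sum(1,keepdims=True))
    Rm=R.from_rotvec(p['rvec']).as_matrix()
    c=-Rm.T@p['tvec']; return c,np.c_[s,np.ones(len(s))]@Rm
def toplane(p,uv,z):
    c,d=ray(p,uv); t=(z-c[2])/d[:,2]; return c+d*t[:,None]
def proj(p,X):
    X=np.atleast_2d(X); Rm=R.from_rotvec(p['rvec']).as_matrix()
    q=X@Rm.T+p['tvec']; s=q[:,:2]/q[:,2:]
    s=s*(1+p['k1']*(s**2).sum(1,keepdims=True)); return s*K(p)+[p['cx'],p['cy']]
def down(yaw): # tool z down, tool y (jaw axis) at angle yaw(rad) from world x
    y=np.array([np.cos(yaw),np.sin(yaw),0]); z=np.array([0,0,-1.]); return np.c_[np.cross(y,z),y,z]
E
python3 - <<'E'
import cv2
from station import r
from h import *
im=cv2.imread('pics/top0.png')
c=im[70:290,85:405]; cv2.imwrite('pics/top0z.png',cv2.resize(c,None,fx=2.5,fy=2.5,interpolation=cv2.INTER_CUBIC))
p=r.camera_params('top')
for n,uv,z in [('stack',(218,188),.08),('case',(264,125),.06),('tray',(116,198),.016),('fix',(325,192),.012),('chg',(176,146),.014)]: print(n,toplane(p,uv,z))
E
```

```text
stack [[0.44596631 0.00468065 0.08      ]]
case [[ 0.66299671 -0.14478963  0.06      ]]
tray [[0.42400088 0.34382929 0.016     ]]
fix [[ 0.44565831 -0.34882705  0.012     ]]
chg [[0.6031274  0.15209076 0.014     ]]
```

View pics/top0z.png

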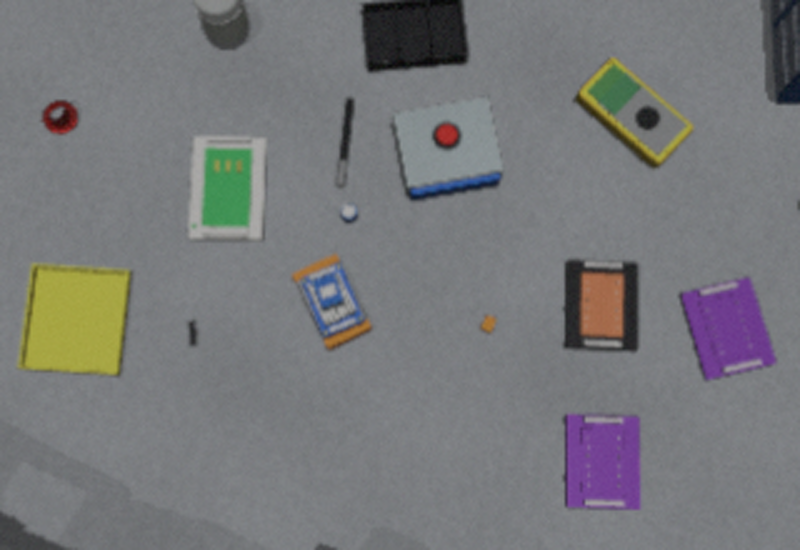

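Candidates in the top picture (full-image pixels):
- **Button:** red disc on the grey case at (264,124). The loose red ring at (109,116) isn't on a case.
- **Fixture:** black plate with copper at (325,192). The purple ones at (377,201) and (326,255) are look-alikes.
- **Charger:** white base with green outline at (176,146). The yellow meter at (339,115) only has a green patch.
- **Tray:** yellow tray at (116,198). The black tray is at (251,83).
- **Stack:** at (218,190).

Next I'll take wrist close-ups to measure and confirm each of these.

```bash
python3 - <<'E'
from station import r
from h import *
s=r.read_state();p=r.camera_params('wrist')
Rm=R.from_rotvec(p['rvec']).as_matrix();c=-Rm.T@p['tvec']
print('cam in tool',s['tool_rot'].T@(c-s['tool_pos']));print(s['tool_rot'].T@Rm.T)
def look(name,xy,yaw,h=.30):
    # put the camera over xy
    Rt=down(yaw); off=Rt@(s['tool_rot'].T@(c-s['tool_pos']))
    fx=s['tool_rot'].T@Rm.T[:,2]; fw=Rt@fx
    H=h+off[2]; aim=off[:2]+fw[:2]/-fw[2]*H*0.85
    pos=np.r_[np.array(xy)-aim,h]
    try: r.reach(pos,Rt)
    except r.IKError as e:
        print(name,'IK',pos); return
    r.dwell(.15)
    pp=r.camera_params('wrist'); im=r.snapshot('wrist'); cv2.imwrite(f'pics/w_{name}.png',im[:,:,::-1]); np.save(f'pics/w_{name}.npy',np.r_[pp['fovy'],pp['cx'],pp['cy'],pp['k1'],pp['rvec'],pp['tvec']])
    print(name,pos,r.read_state()['time'])
look('tray',(.424,.344),np.radians(90))
look('chg',(.60,.152),np.radians(90))
look('case',(.65,-.14),np.radians(90))
look('fix',(.446,-.349),np.radians(90))
look('stack',(.446,.005),np.radians(90))
E
python3 - <<'E'
import cv2,numpy as np
ims=[cv2.imread(f'pics/w_{n}.png') for n in ('tray','chg','case','fix')]
m=np.vstack([np.hstack(ims[:2]),np.hstack(ims[2:])]); cv2.imwrite('pics/m1.png',cv2.resize(m,(800,600)))
E
```

```text
cam in tool [ 0.0796971   0.00046875 -0.14298713]
[[-3.06633452e-04 -9.50225644e-01 -3.11562402e-01]
 [ 9.99999938e-01 -2.37476165e-04 -2.59907774e-04]
 [ 1.72982387e-04 -3.11562463e-01  9.50225658e-01]]
tray [0.38023651 0.34363425 0.3       ] 1.5333
chg [0.55623651 0.15163425 0.3       ] 2.75
case [ 0.60623651 -0.14036575  0.3       ] 4.0833
fix [ 0.40223651 -0.34936575  0.3       ] 5.4083
stack [0.40223651 0.00463425 0.3       ] 6.9417
```

View pics/m1.png

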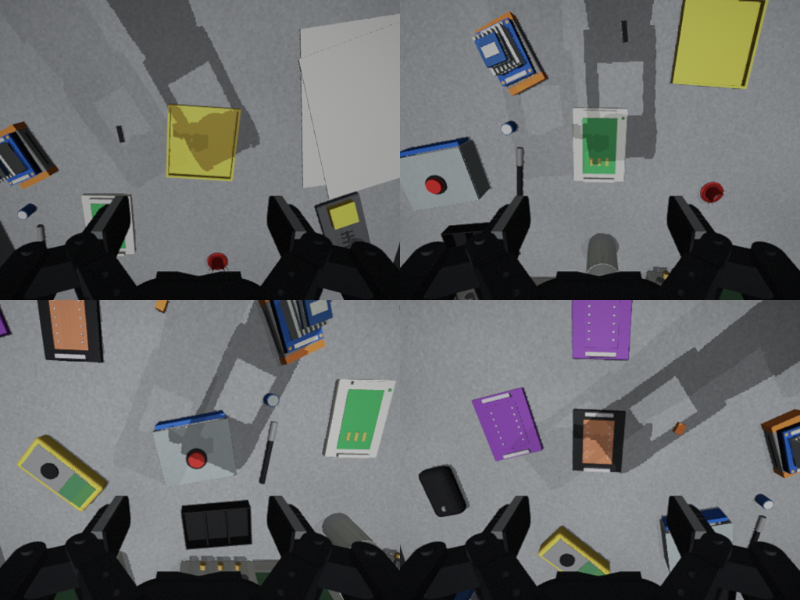

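View pics/w_stack.png

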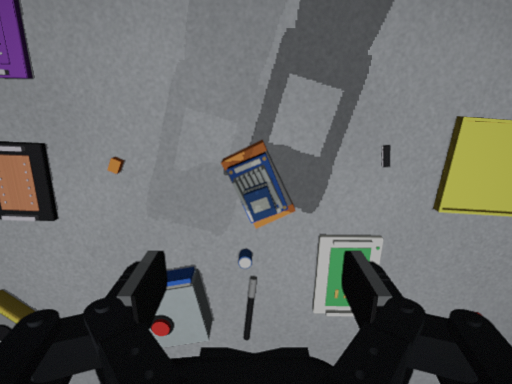

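```bash
cat >> h.py <<'E'
def loadp(n):
    a=np.load(f'pics/w_{n}.npy'); return dict(fovy=a[0],cx=a[1],cy=a[2],k1=a[3],rvec=a[4:7],tvec=a[7:10])
def rect(p,mask,z,near=None):
    n,l,st,ce=cv2.connectedComponentsWithStats(mask.astype(np.uint8),connectivity=8)
    i=1+np.argmax(st[1:,4]) if near is None else l[near[1],near[0]]
    cs,_=cv2.findContours((l==i).astype(np.uint8),cv2.RETR_EXTERNAL,cv2.CHAIN_APPROX_NONE)
    c=max(cs,key=len)[:,0,:].astype(float)
    X=toplane(p,c,z)[:,:2]
    rc=cv2.minAreaRect((X*1000).astype(np.float32)); return rc,st[i]
E
python3 - <<'E'
from h import *
ims={n:cv2.imread(f'pics/w_{n}.png') for n in ('tray','chg','case','fix','stack')}
hsv={n:cv2.cvtColor(i,cv2.COLOR_BGR2HSV) for n,i in ims.items()}
def m(n,lo,hi): return cv2.inRange(hsv[n],lo,hi)>0
def go(n,lo,hi,z,lab,roi=None):
    k=m(n,lo,hi)
    k=cv2.morphologyEx(k.astype(np.uint8),cv2.MORPH_OPEN,np.ones((3,3)))>0
    print(lab,rect(loadp(n),k,z))
go('tray',(22,100,50),(35,255,255),.016,'tray')
go('chg',(50,100,40),(75,255,255),.014,'chg green')
go('fix',(5,80,60),(20,220,255),.012,'fix copper')
go('case',(105,150,40),(125,255,255),.041,'drawer blue')
k=m('case',(0,180,100),(5,255,255)); print('red',rect(loadp('case'),k,.06))
k=m('stack',(0,180,100),(5,255,255)); print('red',rect(loadp('stack'),k,.06))
t=cv2.resize(ims['tray'][120:250,190:330],None,fx=2.8,fy=2.8); 
o=[]
for n,(x,y) in {'tray':(256,180),'chg':(256,180),'case':(245,190),'fix':(256,180)}.items():
    o.append(cv2.resize(ims[n][y-70:y+70,x-90:x+90],(400,300),interpolation=cv2.INTER_CUBIC))
cv2.imwrite('pics/m2.png',np.vstack([np.hstack(o[:2]),np.hstack(o[2:])]))
E
```

```text
tray (((426.3213195800781, 350.7135314941406), (129.78128051757812, 141.03060913085938), 86.27387237548828), array([ 213,  133,   95,   98, 8280], dtype=int32))
chg green (((608.4314575195312, 155.21261596679688), (61.71030044555664, 107.66918182373047), 88.94986724853516), array([ 234,  151,   44,   71, 2837], dtype=int32))
fix copper (((448.02783203125, -349.6915588378906), (58.0988883972168, 87.09290313720703), 87.74906158447266), array([ 233,  152,   42,   59, 2190], dtype=int32))
drawer blue (((447.02325439453125, 11.026535034179688), (72.38407897949219, 57.46427536010742), 22.35357666015625), array([349,   0,  63,  63, 765], dtype=int32))
red (((669.6622314453125, -142.05665588378906), (25.628494262695312, 25.46841049194336), 43.591922760009766), array([241, 196,  21,  19, 250], dtype=int32))
red (((668.243896484375, -141.8871307373047), (22.96763801574707, 27.7332706451416), 0.1130327433347702), array([151, 322,  19,  13, 185], dtype=int32))
```

View pics/m2.png

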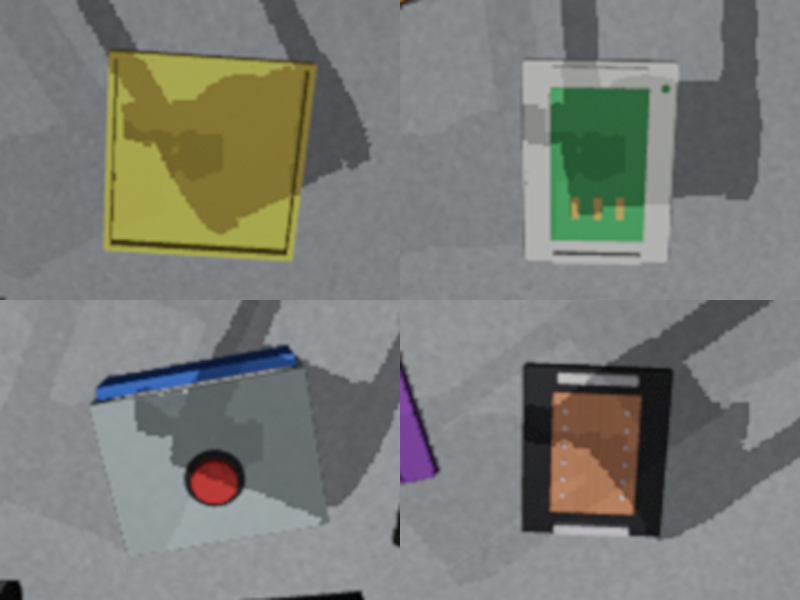

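The crops confirm the tray, the charger with its green outline, the case with its red button at about (0.669, -0.142) m, and the black fixture with its copper outline. Pressing the button now.

```bash
python3 - <<'E'
from station import r
from h import *
r.grip(0.0,force=40)
b=np.array([.669,-.142]); Rt=down(np.pi/2)
r.reach(np.r_[b,.12],Rt)
r.move_straight(np.r_[b,.066],v=.1)
print(r.move_straight(np.r_[b,.0535],v=.02,guard=12), r.read_state()['tool_pos'],r.read_state()['force'])
r.move_straight(np.r_[b,.12],v=.1)
r.grip(1.0)
def look(name,xy,yaw,h=.30):
    Rt=down(yaw); off=Rt@np.array([.0797,.0005,-.143]); fw=Rt@np.array([-.3116,0,.95])
    H=h+off[2]; aim=off[:2]+fw[:2]/-fw[2]*H
    pos=np.r_[np.array(xy)-aim,h]; r.reach(pos,Rt); r.dwell(.15)
    pp=r.camera_params('wrist'); im=r.snapshot('wrist'); cv2.imwrite(f'pics/w_{name}.png',im[:,:,::-1]); np.save(f'pics/w_{name}.npy',np.r_[pp['fovy'],pp['cx'],pp['cy'],pp['k1'],pp['rvec'],pp['tvec']])
    print(name,pos,r.read_state()['time'])
look('case2',(.60,-.12),np.pi/2,.25)
look('stack2',(.446,.008),np.radians(90+22),.22)
E
```

```text
False [ 0.6695342  -0.14221979  0.05411084] [0.6027586  0.39070103 4.50418382]
case2 [ 0.550796 -0.1205    0.25    ] 13.0417
stack2 [ 0.40968964 -0.00720961  0.22      ] 14.0
```

View pics/w_case2.png

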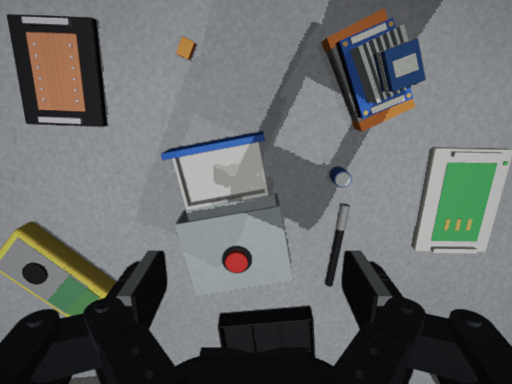

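View pics/w_stack2.png

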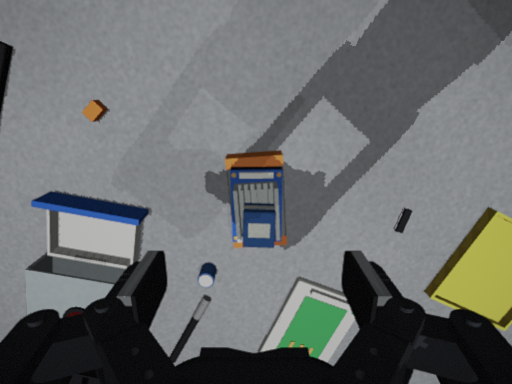

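```bash
python3 - <<'E'
from h import *
a=cv2.imread('pics/w_stack2.png')[140:260,205:315]; b=cv2.imread('pics/w_case2.png')[120:240,150:285]
cv2.imwrite('pics/m3.png',np.hstack([cv2.resize(a,(440,480),interpolation=cv2.INTER_CUBIC)[:,:],cv2.resize(b,(350,480*350//540*1),interpolation=cv2.INTER_CUBIC) if 0 else cv2.copyMakeBorder(cv2.resize(b,(350,311),interpolation=cv2.INTER_CUBIC),0,169,0,0,cv2.BORDER_CONSTANT)]))
E
```

```text
(no output)
```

View pics/m3.png

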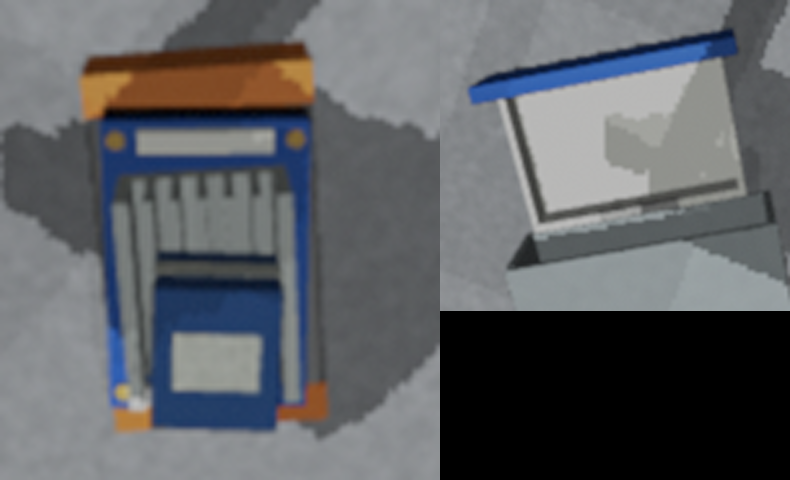

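```bash
python3 - <<'E'
from h import *
p=loadp('stack2')
c=np.array([(155,283),(280,283),(276,428),(153,425)])/4+[205,140]
X=toplane(p,c,.106);print('box',X.mean(0),[np.linalg.norm(X[i]-X[i-1]) for i in range(4)],[np.degrees(np.arctan2(*(X[i]-X[i-1])[1::-1])) for i in range(4)])
p=loadp('case2'); s=350/135
c=np.array([(472,96),(736,42)]); c=(c-[440,0])/s+[150,120]
X=toplane(p,c,.041);d=X[1]-X[0];d/=np.linalg.norm(d);m=X.mean(0)
print('front',X,np.linalg.norm(X[1]-X[0]),m); 
n=np.array([-d[1],d[0],0]); n*=np.sign(n[0]); print('n',n,np.degrees(np.arctan2(n[1],n[0])),'well',m+.037*n)
# rim of well at z=.026
E
```

```text
box [0.44660203 0.01115277 0.106     ] [np.float64(0.035903063272741356), np.float64(0.02828353333286252), np.float64(0.03667911736107808), np.float64(0.028993900467386823)] [np.float64(-159.46304837227498), np.float64(111.91620001534002), np.float64(21.659265703051243), np.float64(-69.63740290629154)]
front [[ 0.54141719 -0.22641017  0.041     ]
 [ 0.51750403 -0.10825097  0.041     ]] 0.12055469960664328 [ 0.52946061 -0.16733057  0.041     ]
n [ 0.98012935  0.19835943 -0.        ] 11.441039454999542 well [ 0.56572539 -0.15999127  0.041     ]
```

```bash
cat >> h.py <<'E'
from station import r
def look(name,xy,yaw,h=.25,roll=0):
    Rt=down(yaw); off=Rt@np.array([.0797,.0005,-.143]); fw=Rt@np.array([-.3116,0,.95])
    H=h+off[2]; aim=off[:2]+fw[:2]/-fw[2]*H
    pos=np.r_[np.array(xy)-aim,h]; r.reach(pos,Rt); r.dwell(.15); snap(name)
def snap(name,cam='wrist'):
    pp=r.camera_params(cam); im=r.snapshot(cam); cv2.imwrite(f'pics/w_{name}.png',im[:,:,::-1]); np.save(f'pics/w_{name}.npy',np.r_[pp['fovy'],pp['cx'],pp['cy'],pp['k1'],pp['rvec'],pp['tvec']])
    print(name,r.read_state()['time'])
def st(): 
    s=r.read_state(); print('t',s['time'],'tcp',s['tool_pos'].round(4),'w',round(s['gripper_width'],3),'F',s['force'].round(1))
E
python3 - <<'E'
from h import *
b=np.array([.4466,.0112]); Rt=down(np.radians(111.2))
r.grip(.75,force=30)
r.reach(np.r_[b,.15],Rt)
r.move_straight(np.r_[b,.081],v=.1); st()
r.grip(0.0,force=30); st()
r.move_straight(np.r_[b,.16],v=.12); st(); snap('g1')
snap('g1s','scene')
E
```

```text
t 15.6083 tcp [0.4473 0.011  0.0818] w 0.748 F [-0.4 -0.7  0.1]
t 16.0083 tcp [0.4472 0.0111 0.0817] w 0.342 F [-0.3  0.9  5.7]
t 16.8167 tcp [0.446  0.0113 0.1592] w 0.347 F [-0.3  0.3 -0.3]
g1 16.8667
g1s 16.9167
```

View pics/w_g1.png

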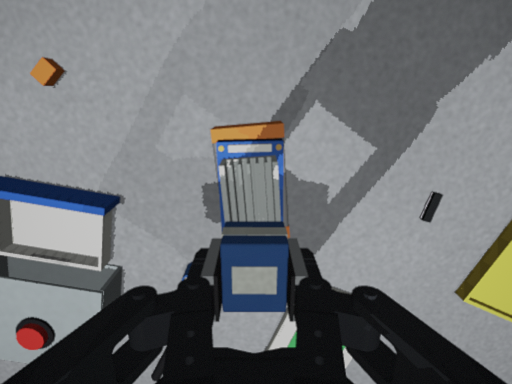

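Blue box gripped (w_g1: box between the fingers at about (254,280), fins clear below it). Placing it in the drawer well.

```bash
python3 - <<'E'
from h import *
w=np.array([.5657,-.160]); Rt=down(np.radians(101.4))
r.reach(np.r_[w,.16],Rt)
r.move_straight(np.r_[w,.03],v=.12); st()
print(r.move_straight(np.r_[w,.0085],v=.03,guard=3)); st()
r.grip(.52); st()
r.move_straight(np.r_[w,.16],v=.12)
r.grip(1.0)
snap('d1')
look('hs',(.446,.008),np.radians(111),.22)
E
```

```text
t 18.9917 tcp [ 0.5664 -0.1603  0.0309] w 0.351 F [-0.4 -0.4 -0.4]
True
t 19.6417 tcp [ 0.5655 -0.1598  0.0097] w 0.344 F [-0.7  1.5  6.6]
t 19.9333 tcp [ 0.5645 -0.1594  0.0087] w 0.52 F [ 1.1  0.3 -0.1]
d1 21.875
hs 22.9833
```

View pics/w_d1.png

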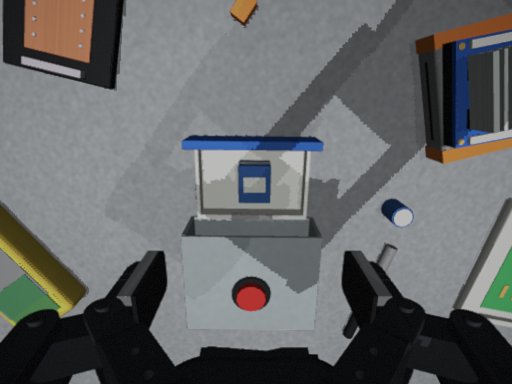

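View pics/w_hs.png

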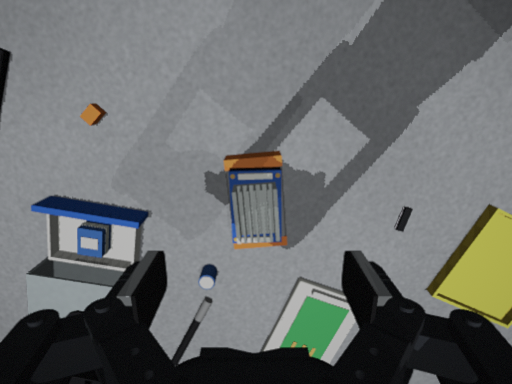

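The box sits flat in the well, at about (254,182) in w_d1. Now measuring the heat sink.

```bash
python3 - <<'E'
from h import *
a=cv2.imread('pics/w_hs.png')[145:255,215:300]
cv2.imwrite('pics/m4.png',cv2.resize(a,None,fx=5,fy=5,interpolation=cv2.INTER_CUBIC))
E
```

```text
(no output)
```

View pics/m4.png

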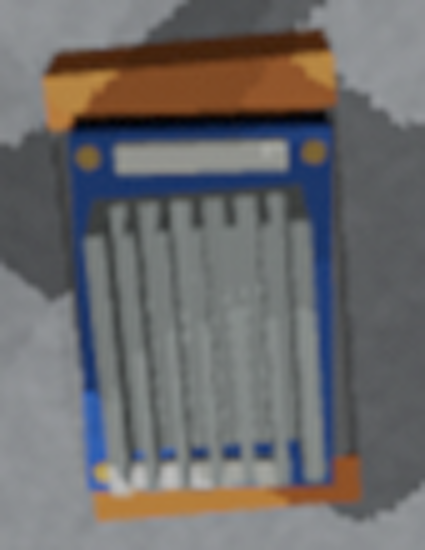

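```bash
python3 - <<'E'
from h import *
p=loadp('hs')
def f(c,z):
    c=np.array(c)/5+[215,145]; X=toplane(p,c,z)
    print(z,X.mean(0).round(4),[np.linalg.norm(X[i]-X[i-1]).round(4) for i in range(4)],[np.degrees(np.arctan2(*(X[i]-X[i-1])[1::-1])).round(1) for i in range(4)])
f([(85,237),(310,222),(325,480),(108,492)],.08)
# reproject model
for z in (.058,.080):
  for yaw in (19,):
    t=np.radians(yaw); c=np.array([.4415,.0085]); ax=np.array([np.cos(t),np.sin(t)]); ay=np.array([-ax[1],ax[0]])
E
```

```text
0.08 [0.4454 0.009  0.08  ] [np.float64(0.0554), np.float64(0.0439), np.float64(0.0558), np.float64(0.0447)] [np.float64(-155.5), np.float64(114.9), np.float64(25.4), np.float64(-65.6)]
```

```bash
python3 - <<'E'
from h import *
b=np.array([.4454,.0090]); Rt=down(np.radians(114.8))
r.grip(.85,force=50)
r.reach(np.r_[b,.13],Rt)
r.move_straight(np.r_[b,.0600],v=.1); st()
r.grip(0.0,force=50); st()
r.move_straight(np.r_[b,.16],v=.12); st(); snap('g2')
E
```

```text
t 24.6 tcp [0.4461 0.0088 0.0608] w 0.851 F [ 1.   0.1 -0.6]
t 24.975 tcp [0.4462 0.0088 0.0609] w 0.503 F [-1.2  1.3  5.5]
t 25.9583 tcp [0.4447 0.0092 0.1592] w 0.502 F [-0.3 -0.1 -2.2]
g2 26.0083
```

View pics/w_g2.png

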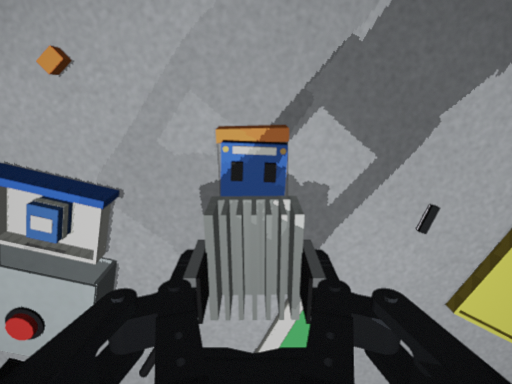

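Heat sink held level between the fingers (w_g2, about (254,255)). On to the tray.

```bash
python3 - <<'E'
from h import *
w=np.array([.426,.349]); Rt=down(np.radians(90))
r.reach(np.r_[w,.16],Rt)
r.move_straight(np.r_[w,.03],v=.12); st()
print(r.move_straight(np.r_[w,.0085],v=.03,guard=3)); st()
r.grip(.72); st()
r.move_straight(np.r_[w,.16],v=.12)
r.grip(1.0)
snap('t1')
look('bd',(.446,.008),np.radians(111),.22)
a=cv2.imread('pics/w_bd.png')[140:260,205:315]
cv2.imwrite('pics/m5.png',cv2.resize(a,None,fx=5,fy=5,interpolation=cv2.INTER_CUBIC))
E
```

```text
t 28.525 tcp [0.4267 0.3494 0.0308] w 0.5 F [ 0.5 -1.  -1.6]
True
t 29.1333 tcp [0.4258 0.3489 0.011 ] w 0.499 F [-0.1  0.   3.7]
t 29.4583 tcp [0.4248 0.3484 0.0102] w 0.716 F [ 0.1 -0.6  0.3]
t1 31.2667
bd 32.8167
```

View pics/w_t1.png

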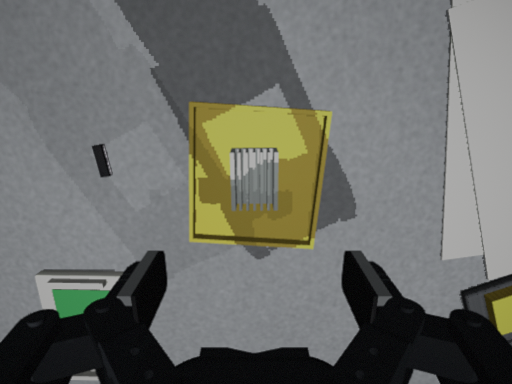

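View pics/m5.png

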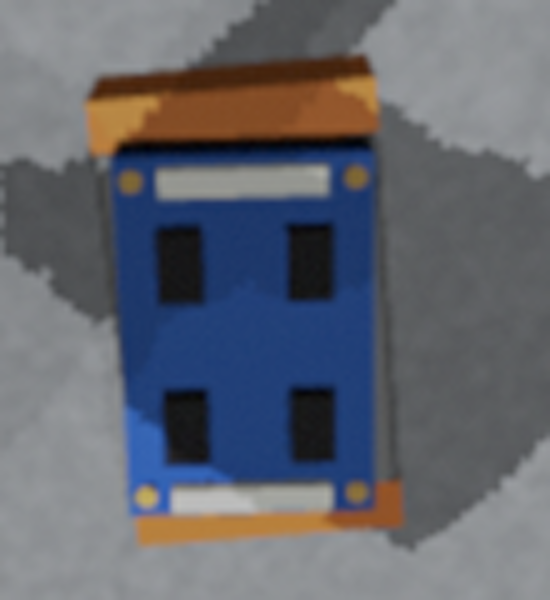

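```bash
python3 - <<'E'
from h import *
p=loadp('bd')
c=np.array([(110,155),(375,148),(375,512),(133,516)])/5+[205,140]; X=toplane(p,c,.048)
print(X.mean(0).round(4),[np.linalg.norm(X[i]-X[i-1]).round(4) for i in range(4)],[np.degrees(np.arctan2(*(X[i]-X[i-1])[1::-1])).round(1) for i in range(4)])
# fixture from an independent picture: top camera
from station import r
im=cv2.imread('pics/top0.png'); hsv=cv2.cvtColor(im,cv2.COLOR_BGR2HSV); p=r.camera_params('top')
k=cv2.inRange(hsv,(3,90,60),(20,255,255))>0; print(rect(p,k,.012,near=(325,192)))
k=cv2.inRange(hsv,(50,100,40),(75,255,255))>0; print(rect(p,k,.014,near=(176,150)))
p=loadp('fix')
# fixture plate corners from m2 (crop scale 400/180), origin (166,110)
for nm,z,cs,o in (('fix',.012,[(551,393),(641,393),(634,515),(550,512)],(400,300)),('chg',.014,[(551,88),(649,88),(643,241),(551,241)],(400,0))):
    c=(np.array(cs)-o)*.45+[166,110]; c[:,1]=(np.array(cs)[:,1]-o[1])*140/300+110
    X=toplane(loadp(nm),c,z); print(nm,X.mean(0).round(4),[np.linalg.norm(X[i]-X[i-1]).round(4) for i in range(4)],[np.degrees(np.arctan2(*(X[i]-X[i-1])[1::-1])).round(1) for i in range(4)])
E
```

```text
[0.4475 0.0099 0.048 ] [np.float64(0.0852), np.float64(0.0562), np.float64(0.0857), np.float64(0.0555)] [np.float64(-157.0), np.float64(112.6), np.float64(22.6), np.float64(-67.9)]
(((447.5707702636719, -350.66656494140625), (56.78908157348633, 86.3699951171875), 88.27262878417969), array([317, 179,  18,  26, 465], dtype=int32))
(((608.697265625, 154.84359741210938), (101.95633697509766, 60.46940231323242), 0.162579745054245), array([166, 130,  19,  30, 509], dtype=int32))
fix [ 0.4485 -0.3491  0.012 ] [np.float64(0.0848), np.float64(0.0577), np.float64(0.0871), np.float64(0.0572)] [np.float64(178.5), np.float64(90.1), np.float64(-1.8), np.float64(-92.2)]
chg [0.6092 0.1557 0.014 ] [np.float64(0.1099), np.float64(0.0624), np.float64(0.1099), np.float64(0.0633)] [np.float64(178.9), np.float64(90.1), np.float64(-0.6), np.float64(-89.9)]
```

```bash
python3 - <<'E'
from h import *
b=np.array([.4475,.0099]); Rt=down(np.radians(112.6))
r.grip(.92,force=60)
r.reach(np.r_[b,.11],Rt)
r.move_straight(np.r_[b,.0305],v=.1); st()
r.grip(0.0,force=60); st()
r.move_straight(np.r_[b,.05],v=.05)
r.move_straight(np.r_[b,.14],v=.12); st(); snap('g3')
E
```

```text
t 34.5417 tcp [0.4482 0.0097 0.0312] w 0.923 F [0.3 0.6 0.3]
t 34.8833 tcp [0.4483 0.0097 0.0316] w 0.634 F [-1.8  0.3  6.4]
t 36.325 tcp [0.4469 0.01   0.1392] w 0.633 F [-0.7  0.1 -1. ]
g3 36.375
```

View pics/w_g3.png

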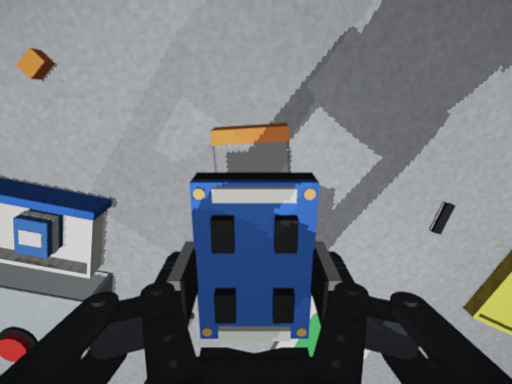

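```bash
python3 - <<'E'
from h import *
w=np.array([.448,-.350]); Rt=down(np.radians(88.5))
r.reach(np.r_[w,.14],Rt)
r.move_straight(np.r_[w,.03],v=.12); r.dwell(.1); st(); 
s=r.read_state(); e=w-s['tool_pos'][:2]; 
print(r.move_straight(np.r_[w,.0118],v=.03,guard=3)); st()
r.grip(.85); st()
r.move_straight(np.r_[w,.12],v=.12)
r.grip(1.0)
look('f1',(.448,-.35),np.radians(88.5),.25)
look('bat',(.446,.008),np.radians(111),.22)
a=cv2.imread('pics/w_bat.png')[130:270,190:330]
cv2.imwrite('pics/m6.png',cv2.resize(a,None,fx=4.2,fy=4.2,interpolation=cv2.INTER_CUBIC))
E
```

```text
t 38.8917 tcp [ 0.4486 -0.3507  0.0311] w 0.636 F [ 0.5 -0.2 -1. ]
True
t 39.4333 tcp [ 0.4478 -0.3498  0.0136] w 0.637 F [-1.6  1.2  4.7]
t 39.75 tcp [ 0.4472 -0.3491  0.0128] w 0.85 F [ 0.2 -0.5 -0.7]
f1 41.9
bat 43.4
```

View pics/w_f1.png

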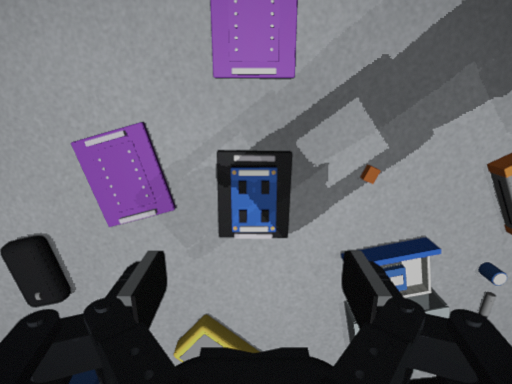

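View pics/m6.png

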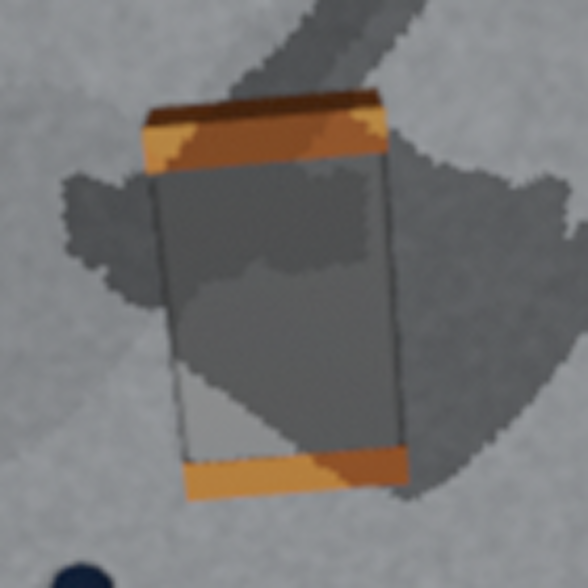

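```bash
python3 - <<'E'
from h import *
def q(p,c,z):
    X=toplane(p,c,z)
    print(X.mean(0).round(4),[np.linalg.norm(X[i]-X[i-1]).round(4) for i in range(4)],[np.degrees(np.arctan2(*(X[i]-X[i-1])[1::-1])).round(1) for i in range(4)])
q(loadp('bat'),np.array([(145,126),(386,106),(409,484),(187,500)])/4.2+[190,130],.03)
im=cv2.imread('pics/w_f1.png'); hsv=cv2.cvtColor(im,cv2.COLOR_BGR2HSV); p=loadp('f1')
k=cv2.morphologyEx(((cv2.inRange(hsv,(100,120,50),(125,255,255))>0)).astype(np.uint8),cv2.MORPH_CLOSE,np.ones((5,5)))
print('board',rect(p,k,.030,near=(255,200)))
cv2.imwrite('pics/m7.png',cv2.resize(im[140:250,200:310],None,fx=5,fy=5,interpolation=cv2.INTER_CUBIC))
E
```

```text
[0.4494 0.0117 0.03  ] [np.float64(0.1109), np.float64(0.0637), np.float64(0.1112), np.float64(0.0646)] [np.float64(-154.5), np.float64(115.7), np.float64(26.0), np.float64(-64.5)]
board (((446.9327392578125, -349.34417724609375), (58.28947830200195, 86.41124725341797), 88.46565246582031), array([ 230,  167,   48,   66, 2308], dtype=int32))
```

View pics/m7.png

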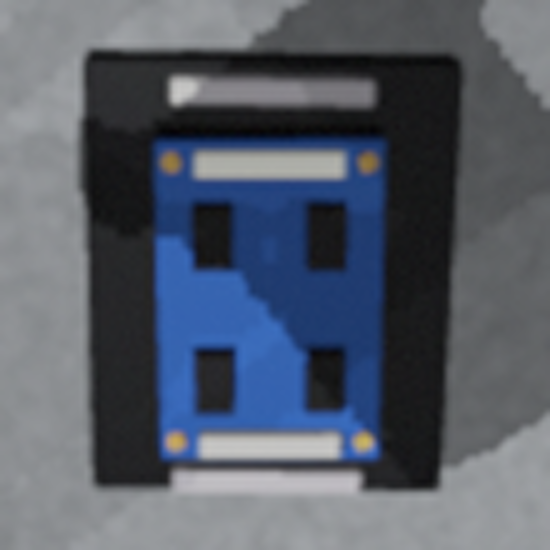

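Board on the outline within about 1 mm and 0.5°. Now the battery.

```bash
python3 - <<'E'
from h import *
b=np.array([.4494,.0117]); Rt=down(np.radians(115.5))
r.grip(1.0,force=100)
r.reach(np.r_[b,.09],Rt)
print(r.move_straight(np.r_[b,.005],v=.08,guard=10)); st()
r.grip(0.0,force=100); st()
r.move_straight(np.r_[b,.03],v=.05)
r.move_straight(np.r_[b,.14],v=.12); st(); snap('g4')
E
```

```text
False
t 45.4333 tcp [0.4499 0.0116 0.0054] w 1.002 F [-0.3 -0.5 -0.1]
t 45.7917 tcp [0.4501 0.0116 0.0062] w 0.728 F [-3.   0.6  9.1]
t 47.5083 tcp [0.4487 0.0118 0.1392] w 0.722 F [-0.4 -0.1 -4.4]
g4 47.5583
```

View pics/w_g4.png

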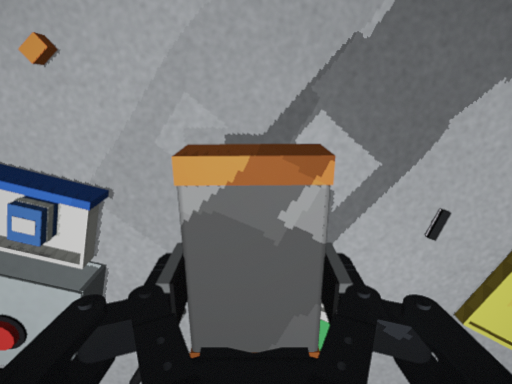

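```bash
python3 - <<'E'
from h import *
w=np.array([.609,.1555]); Rt=down(np.radians(89.5))
r.reach(np.r_[w,.14],Rt)
r.move_straight(np.r_[w,.04],v=.12); r.dwell(.1); st()
print(r.move_straight(np.r_[w,.0175],v=.03,guard=3)); st()
r.grip(1.0); st()
r.move_straight(np.r_[w,.14],v=.12)
look('c1',(.609,.1555),np.radians(89.5),.25); snap('topE','top')
im=cv2.imread('pics/w_c1.png'); a=cv2.resize(im[105:285,175:335],(400,450),interpolation=cv2.INTER_CUBIC)
b=cv2.resize(cv2.imread('pics/w_topE.png')[70:290,85:405],(400,275)); b=cv2.copyMakeBorder(b,0,175,0,0,cv2.BORDER_CONSTANT)
cv2.imwrite('pics/m8.png',np.hstack([a,b]))
E
```

```text
t 49.5083 tcp [0.61   0.1556 0.0413] w 0.724 F [-0.2  0.1 -2.8]
True
t 50.1333 tcp [0.6087 0.1555 0.0202] w 0.722 F [1.2 1.1 4.4]
t 50.5 tcp [0.607  0.1554 0.0188] w 0.999 F [0.1 0.6 0.4]
c1 52.4083
topE 52.4583
```

View pics/m8.png

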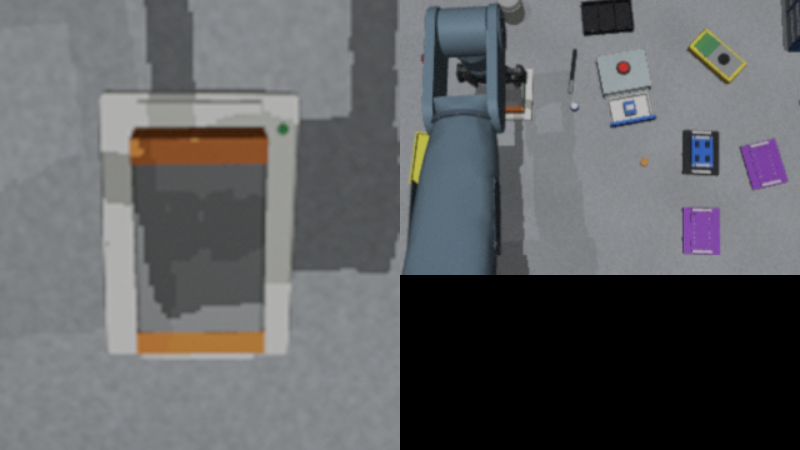

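```bash
python3 - <<'E'
from h import *
def q(p,c,z):
    X=toplane(p,c,z)
    print(X.mean(0).round(4),[np.linalg.norm(X[i]-X[i-1]).round(4) for i in range(4)],[np.degrees(np.arctan2(*(X[i]-X[i-1])[1::-1])).round(1) for i in range(4)])
p=loadp('c1')
q(p,np.array([(132,138),(267,138),(264,353),(138,353)])/2.5+[175,105],.044)
q(p,np.array([(100,93),(300,95),(288,354),(107,354)])/2.5+[175,105],.014)
look('dE',(.56,-.15),np.radians(101.4),.25)
look('tE',(.426,.349),np.radians(90),.25)
a=cv2.imread('pics/w_dE.png');b=cv2.imread('pics/w_tE.png')
cv2.imwrite('pics/m9.png',np.hstack([cv2.resize(i[100:290,160:350],(400,400),interpolation=cv2.INTER_CUBIC) for i in (a,b)]))
E
```

```text
[0.6079 0.1565 0.044 ] [np.float64(0.1107), np.float64(0.0624), np.float64(0.1107), np.float64(0.0639)] [np.float64(179.5), np.float64(89.5), np.float64(0.3), np.float64(-90.5)]
[0.6083 0.1557 0.014 ] [np.float64(0.1434), np.float64(0.0986), np.float64(0.1424), np.float64(0.0997)] [np.float64(178.8), np.float64(88.9), np.float64(-0.8), np.float64(-90.5)]
dE 53.875
tE 55.9833
```

View pics/m9.png

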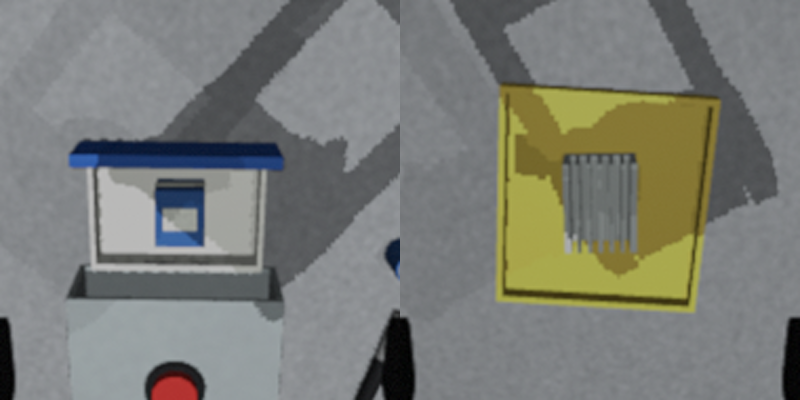

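The drawer is still out with the box flat in its well, at about (180,215). The heat sink is flat in the tray, at about (600,203). The battery measures about 1 mm and 1° off the charger's middle. Handing in.

```bash
python3 - <<'E'
from h import *
st(); r.finish_job()
E
```

```text
t 55.9833 tcp [0.3773 0.348  0.25  ] w 1.002 F [-0.5 -0.4 -0.5]
the job is handed in; nothing more can be done
```

I pressed the red button and the drawer sprang out. I then put the box in the drawer, the heat sink in the tray, the board on the fixture and the battery on the charger, in that order. I handed the job in at about 56 s; it reports no verdict.

- **Drawer:** the last pictures show it still out.
- **Box and heat sink:** both lie flat and well inside their places, judged by eye in the last pictures.
- **Board:** about 1 mm and under 1° off the copper outline, measured just after placing.
- **Battery:** about 1 mm and 1° off the charger's middle, measured after release.
- **Gripper:** open, empty and clear of everything at hand-in.

Nothing was dropped, and no check failed. Positions measured from different pictures agreed within about 2 mm.

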